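Hang the slotted slide carrier on the drain stand's pin

TASK

Pick up the glass-slide carrier by its blue grip and hang it to drain: slide the slot in its plate sideways over the headed pin of the drain stand until you feel the pin meet the end of the slot, then let it down so that the pin seats at the top of the notch there, and let go so that it hangs upright and still. The slides are fragile and the pin is not where you can measure it exactly: never push or drop the carrier against the stand hard (keep below 12 N), keep it upright, and do not disturb the other things on the bench.

Things in the scene. Friction and masses are not known exactly. Their poses are not given: they have to be found in the camera images.
- slide_carrier: Loose aluminium slide carrier, 0.17 to 0.35 kg, upright on the bench, 186 mm tall. Origin: centre of its underside; z up. Foot: a cradle of glass slides, 56 mm in x, 84 in y, 32 tall. On it a plate in the plane x = 0, 5 mm thick, y -32 to +32, up to z = 142 mm, with an L-shaped slot open at the +y edge; on top a blue grip. It is pushed onto the pin by moving it towards its own +y.
- carrier_grip (a point): Centre of the blue grip block (carrier frame 0, 0, 163 mm), axes as the carrier's. Block 10 mm thick in x, 46 wide in y, z = 140 to 186 mm: grip it across x, from above.
- carrier_slot (a point): Inner end of the slot's level run, on its centre line (carrier frame 0, 0, 100 mm), axes as the carrier's. The run is 14 mm high (z = 93 to 107), flares from y = +20 to 28 mm high at the mouth (y = +32), and ends at a wall at y = -5.5 mm; there a notch 11 mm wide (y -5.5 to +5.5) rises to z = 119 mm. With the pin against the wall, the carrier comes down some 15 mm.
- carrier_seat (a point): Middle of the notch's top edge (carrier frame 0, 0, 119 mm), axes as the carrier's: when hung, it bears on the top of the pin.
- drain_stand: Fixed stand. Origin: centre of the underside of its white tray (150 mm in x, 190 in y, rim 20 high); z up. Two posts at x = +56, y = +-78 mm bear a rail along y at z = 175 (with its fittings up to 188). A black clamp on the rail holds the pin, which points to -x. All of it is rigid. Both sides in y are open for sliding on.
- pin_middle (a point): Where the pin's free length would be with the clamp mid-rail (stand frame 0, 0, 175 mm), axes as the stand's. The real pin is up to 28 mm off this along y, either way, and not reported: feel (or look) for it. Steel, 8 mm thick, along x; free from x = -7.5 to +7.5 between a brass head (18 mm across, -x) and collar (22 mm across): the plate goes there, in the plane x = 0.
- beaker: clear plastic beaker, 63 mm across, 76 mm tall; a bystander. Origin: centre of its underside. Leave it alone.
- eosin_bottle: small glass dropper bottle with pink contents and black rubber teat, 43 mm across, 110 mm tall; a bystander. Origin: centre of its underside. Leave it alone.
- yellow_cassette: flat yellow tissue cassette, 38 x 28 x 6 mm; a bystander. Origin: centre of its underside. Leave it alone.
- green_box: small dark green box, 46 x 62 x 16 mm; a bystander. Origin: centre of its underside. Leave it alone.
- timer: off-white bench timer, 60 x 66 x 18 mm; a bystander. Origin: centre of its underside. Leave it alone.
- petri: shallow clear dish, 68 mm across, 15 mm tall; a bystander. Origin: centre of its underside. Leave it alone.
Not all that is in view belongs to the job. Leave any green look-alike of the slide_carrier alone.

How it is judged:
On the way, in this order (a step that is already met when the one before it is completed fails the run):
1. the carrier is lifted clear of the bench (height (world z) of slide_carrier above 0.03 m and contact force between slide_carrier and the fingers above 1 N), for 0.2 s.
2. the slot is slid over the pin: the inner end of the slot is at the pin's height, level, between collar and head and where the pin can be (z of carrier_seat in the frame of drain_stand between 0.187 and 0.199 m and y of carrier_seat in the frame of drain_stand between -0.036 and 0.036 m and x of carrier_seat in the frame of drain_stand between -0.008 and 0.008 m and angle between slide_carrier's own z axis and vertical below 0.12 rad), for 0.1 s.
At the end, for the whole second after the job is handed in: The carrier hangs on the stand by its slot, the notch's top edge resting on the pin (within 5 mm of the pin's top in height, between collar and head, within 36 mm of the stand's middle sideways), borne by the stand, within 0.12 rad of upright, released and at rest (z of carrier_seat in the frame of drain_stand between 0.174 and 0.184 m and y of carrier_seat in the frame of drain_stand between -0.036 and 0.036 m and x of carrier_seat in the frame of drain_stand between -0.008 and 0.008 m and angle between slide_carrier's own z axis and vertical below 0.12 rad and contact force between slide_carrier and drain_stand above 0.8 N and linear speed of slide_carrier below 0.03 m/s and angular speed of slide_carrier below 0.3 rad/s); the robot touches nothing.
It fails at once if the carrier is pushed or dropped on the stand with more than 12 N (contact force between slide_carrier and drain_stand above 12 N).
It fails at once if the carrier is tipped more than 0.25 rad (angle between slide_carrier's own z axis and vertical above 0.25 rad).
It fails at once if a bystander is moved by more than 20 mm (distance of any of beaker, eosin_bottle, yellow_cassette, green_box, timer, petri from where it was at the start of the episode above 0.02 m).
It also fails if it takes over 51 s, if anything falls off the work surface, if the arm or the gripper's body presses on something with over 40 N, if the wrist force passes 120 N, or if a joint passes its speed limit or range.

ROBOT

A 6-joint arm with a two-finger parallel gripper is mounted at the origin on a cart in front of the work surface, level with it; the furniture and walls round the work are solid. World frame = base frame: x ahead of the robot, y to its left, z up, the work surface at z = 0. Lengths are in m, angles in rad, forces in N, time in s.
With the tool pointing down it reaches from about 0.35 to 0.85 m from the base axis. Payload 8.1 kg.
Tool frame: the origin (TCP) lies on the centre line of the jaws, within the pads' length; the fingertips stand robot.tip_reach ahead of it and the grasp point (between the pads) lies 5 mm behind it (robot.tip_reach is the distance from the TCP to the fingertips, in m); z points along the fingers, y is the direction in which the jaws open and shut (so a half turn about z gives the same grasp; the last joint's range is limited). The gripper opens to 93 mm and grips with 3 to 60 N. Pads are 15 mm wide; open, the fingers measure 128 mm over their backs; the gripper's body (75 mm by 188 mm) begins 65 mm behind the grasp point.
Start: joints at [-1.416, 0.13, 1.488, -0, 1.523, -0.085], TCP at [0.143, -0.583, 0.233] pointing down, gripper open.
Joint ranges: [-2.96, 2.96], [-0.89, 2.26], [0.02, 2.5], [-1.34, 4.48], [0, 2.73], [-2.66, 2.66]. Speed limits (rad/s): [2.39, 2.39, 2.79, 3.14, 3.14, 3.14].

INTERFACE

Orientations are given as a rotation vector (axis times angle).
In Python, from plant import sensors, read_camera, robot gives the robot as it stands.
- The arm moves only by the tool play_rows, never from a script. Its argument "series" is a list that holds one entry, the list of rows, each a list of 5 numbers: the closure, from -1 (fully open) to 1 (shut), then the shift along the world's x, y, z in m, then the turn about the world's z in rad. A call has 1 to 8 rows; each row is the pose to reach, as a shift and turn from the pose commanded when the call began; what a row does not reach only later rows make up. A row lasts 1/10 s, in which the tool goes at most 50 mm and 8.59 degrees, less where a joint would pass 70% of its speed; a pose out of reach is approached as far as the arm can. A call with a gripper value outside its range is refused whole. The fingers move at their own pace and stop on an object; "force" is the grip in N (left out, the last holds). Time passes only in rows, so rows that repeat a pose let the fingers close. It gives the time, the measured TCP pose, the force and the opening at its end, in the units of the state.
- sensors.read_state(): the state, without advancing time (a new reading comes with each control period).
- read_camera(name): name is "scene" or "side" or "wrist"; returns a dict with "color" (400x640x3 uint8, red, green, blue), "range_z" (400x640 float32, m along the optical axis (not along the pixel's ray), 0 where there is no reading), "intrinsics" (3x3 intrinsics, pixels), "D" ([k1, k2, p1, p2, k3] as OpenCV has them; the pictures are not rectified), "rvec" (rotation vector, rad) and "tvec" (3), from world to camera coordinates, as OpenCV has them. Camera axes: x right, y down, z forward; pixel columns grow to the right and rows downward; lengths in m; the calibration is good to about 2 mm. A picture is of the moment at which its call begins.
- robot.close_job(): hands the job in, once; it reports no verdict.
The state is a dict: "t": time; "q": joint angles; "dq": joint speeds; "joint_torque": joint torques, N m; "tool_pos": TCP position; "orientation": TCP orientation; "force": force on the tool from outside, world axes, zero at the start; "wrist_torque": the same for the moment, N m; "opening": finger opening in m.
Only numpy, scipy, OpenCV 4.12 (cv2) and the standard library are available. Lean on these libraries where they do the work, as an engineer would, in place of code of your own. Each camera call takes 0.05 s, during which the arm holds its last target.

## Working session

There is one attempt and no reset: what is moved stays moved. The work goes in short steps, Python scripts to look and compute and a tool call to move; the robot and the scene stay as the last step left them, time stands still between calls to the robot, and variables do not carry over. Pictures are saved under pics/ and viewed, and the job is handed in when it is done.

Besides the shell and the picture viewer there is one more tool, called after "Emit:" as name(argument=value, ...), one argument or row to a line, values as JSON. play_rows: Moves the arm, as the interface text tells. Its arguments: {"type":"object","properties":{"series":{"type":"array","items":{"type":"array","items":{"type":"array","items":{"type":"number"}}}},"force":{"type":"number"}},"required":["series"]}

```bash
ls; mkdir -p pics; cat > h.py <<'E'
import numpy as np, cv2
from plant import sensors, read_camera, robot
def snap(n,tag):
    c=read_camera(n); cv2.imwrite(f'pics/{tag}.png',c['color'][:,:,::-1]); np.savez(f'pics/{tag}.npz',**c); return c
def cloud(c):
    K=np.array(c['intrinsics']);D=np.array(c['D'],float)
    h,w=c['range_z'].shape
    u,v=np.meshgrid(np.arange(w),np.arange(h))
    p=cv2.undistortPoints(np.stack([u,v],-1).reshape(-1,1,2).astype(np.float64),K,D).reshape(h,w,2)
    z=c['range_z'].astype(float)
    P=np.dstack([p[...,0]*z,p[...,1]*z,z])
    R=cv2.Rodrigues(np.array(c['rvec'],float))[0]
    W=(P-np.array(c['tvec']).ravel())@R
    W[z<=0]=np.nan
    return W
def ray(c,u,v):
    p=cv2.undistortPoints(np.array([[[u,v]]],float),np.array(c['intrinsics']),np.array(c['D'],float)).ravel()
    R=cv2.Rodrigues(np.array(c['rvec'],float))[0]
    return -R.T@np.array(c['tvec']).ravel(), R.T@np.array([p[0],p[1],1])
def onz(c,u,v,z):
    o,d=ray(c,u,v); return o+d*(z-o[2])/d[2]
E
python3 - <<'E'
from h import *
for n in ['scene','side','wrist']: 
    c=snap(n,n+'0'); R=cv2.Rodrigues(np.array(c['rvec'],float))[0]; print(n,-R.T@np.array(c['tvec']).ravel(),R[2])
print(sensors.read_state(), robot.tip_reach)
E
```

```text
pics
scene [-0.45108014  0.70666331  0.75154162] [ 0.76369727 -0.42932339 -0.48212852]
side [0.82711373 0.82646681 1.18086353] [-0.21862469 -0.51866933 -0.82655028]
wrist [ 0.22366608 -0.56328681  0.38341157] [-0.29088602 -0.06966241 -0.95421825]
{'t': 0.15, 'q': array([-1.41639034e+00,  1.30985104e-01,  1.48902356e+00,  7.58635756e-06,
        1.52297739e+00, -8.53629284e-02]), 'dq': array([-0.00104741, -0.00153831, -0.00205157, -0.00110137,  0.00078911,
       -0.00075603]), 'joint_torque': array([ 8.99674633e-04, -5.60475218e+01, -4.92336667e+01,  7.69526954e-02,
        3.05199204e-02, -7.87903332e-05]), 'tool_pos': array([ 0.14246992, -0.5824199 ,  0.231833  ]), 'orientation': array([-3.11766098e+00, -3.75559454e-01,  6.36203346e-05]), 'force': array([ 0.14816592, -0.63491327, -0.39352093]), 'wrist_torque': array([ 0.03741335, -0.0472422 , -0.00142164]), 'opening': 0.0926474205982165} 0.014
```

View pics/scene0.png

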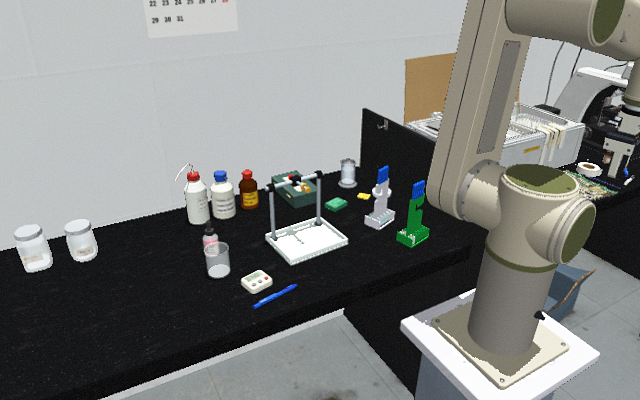

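View pics/side0.png

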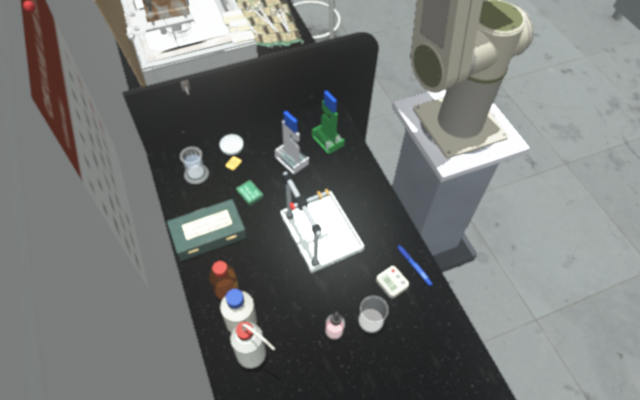

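View pics/wrist0.png

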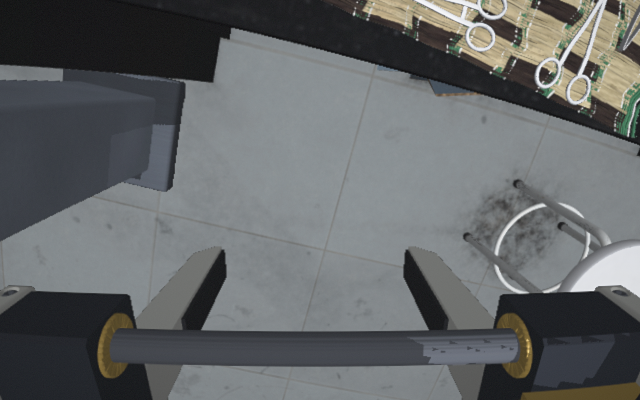

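The scene shows the grey carrier with its blue grip at about scene (383,175) and side (290,122). The green look-alike is at scene (418,190), and the white tray at scene (306,240) and side (322,230). I'll measure them next.

```bash
python3 - <<'E'
from h import *
for n,bx in [('scene',[(360,155,410,235),(255,160,355,265)]),('side',[(265,100,350,180),(260,165,380,280)])]:
    c=dict(np.load(f'pics/{n}0.npz')); W=cloud(c); np.save(f'pics/{n}W.npy',W)
    hsv=cv2.cvtColor(c['color'],cv2.COLOR_RGB2HSV)
    m=cv2.inRange(hsv,(100,120,60),(130,255,255))
    k,l,s,ce=cv2.connectedComponentsWithStats(m)
    for i in range(1,k):
        if s[i,4]>25:
            P=W[l==i]; print(n,'blue',ce[i],s[i],np.nanmedian(P,0),np.nanmin(P,0),np.nanmax(P,0))
    for j,(a,b,e,f) in enumerate(bx):
        im=c['color'][b:f,a:e,::-1]; cv2.imwrite(f'pics/{n}_crop{j}.png',cv2.resize(im,None,fx=6 if j==0 else 5,fy=6 if j==0 else 5,interpolation=cv2.INTER_CUBIC))
E
```

```text
scene blue [382.5862069  174.16666667] [377 165  12  19 174] [ 0.52457535 -0.04653255  0.16787772] [ 0.51580001 -0.23257617  0.03129447] [ 0.73504364 -0.02489775  0.19121898]
scene blue [625.58333333 171.63888889] [623 168   6   9  36] [ 0.35780133 -1.12413599  0.01157129] [ 0.3338011  -1.19123803 -0.00160852] [ 0.38790902 -1.08893015  0.01652103]
scene blue [219.85344828 175.81034483] [214 171  13  11 116] [0.79538036 0.36390029 0.14164183] [0.78500255 0.34422928 0.12427351] [0.81809254 0.3781687  0.15051577]
scene blue [417.81443299 189.32474227] [411 180  14  20 194] [ 0.3994386  -0.07558222  0.16837299] [ 0.3926728  -0.23130489  0.07439654] [ 0.53964337 -0.05551028  0.1899244 ]
scene blue [274.10714286 295.62698413] [252 284  46  25 252] [0.35738495 0.38462503 0.0092045 ] [ 0.34002823  0.31052304 -0.0020081 ] [0.38596571 0.44334696 0.01696687]
side blue [329.75330396 100.27753304] [323  89  15  24 227] [ 0.40590742 -0.08272975  0.16388121] [ 0.30975083 -0.23318616 -0.00802948] [ 0.4156867  -0.05498841  0.19021249]
side blue [290.25233645 120.20560748] [283 110  15  22 214] [ 0.5298431  -0.05233996  0.16684831] [ 0.45690968 -0.23247745 -0.00900417] [ 0.54340722 -0.02687791  0.19039206]
side blue [414.80276817 265.28027682] [398 245  35  41 289] [0.35904495 0.38144216 0.00933965] [ 0.33804165  0.31016673 -0.00381567] [0.37629548 0.44269036 0.01800834]
side blue [234.52916667 297.90416667] [227 289  16  19 240] [0.8093645  0.36289244 0.14632776] [0.7937875  0.34119625 0.12984772] [0.82494718 0.37926455 0.15205619]
```

```bash
python3 - <<'E'
import cv2,numpy as np
a=[cv2.imread(f'pics/{n}_crop{j}.png') for n in('scene','side') for j in (0,1)]
for i in (0,2):
    pass
h=600
def fit(x): return cv2.resize(x,(400,300)) if 0 else x
def row(x,y):
    H=400; f=lambda q:cv2.resize(q,(int(q.shape[1]*H/q.shape[0]),H)); return np.hstack([f(x),f(y)])
for i,n in ((0,'scene'),(2,'side')):
    r=row(a[i],a[i+1]); print(r.shape); cv2.imwrite(f'pics/{n}_row.png',r)
E
```

```text
(400, 630, 3)
(400, 842, 3)
```

View pics/scene_row.png

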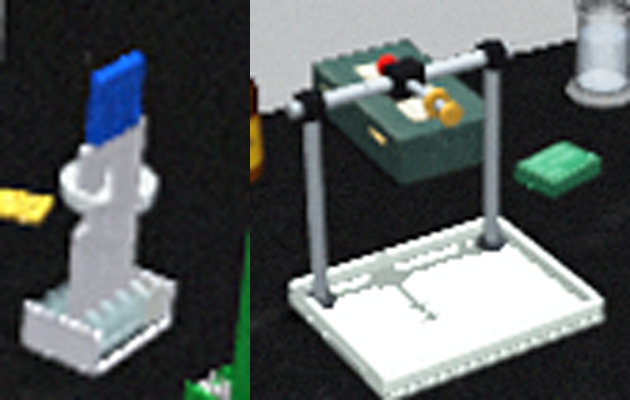

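```bash
python3 -c "
import cv2;a=cv2.imread('pics/side_row.png');cv2.imwrite('pics/side_row2.png',cv2.resize(a,None,fx=.94,fy=.94))"
```

```text
(no output)
```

View pics/side_row2.png

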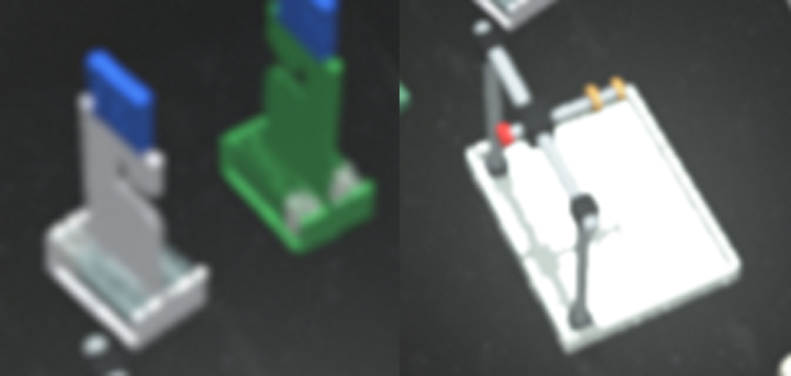

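```bash
python3 - <<'E'
from h import *
Ws=[np.load(f'pics/{n}W.npy').reshape(-1,3) for n in('scene','side')]
Cs=[np.load(f'pics/{n}0.npz')['color'].reshape(-1,3) for n in('scene','side')]
for n,W,C in zip('ab',Ws,Cs):
    hsv=cv2.cvtColor(C[None],cv2.COLOR_RGB2HSV)[0]
    b=(hsv[:,0]>100)&(hsv[:,0]<130)&(hsv[:,1]>120)
    near=np.hypot(W[:,0]-.525,W[:,1]+.05)<.06
    for nm,s in [('blue',b&near&(W[:,2]>.14)&(W[:,2]<.2)),('plate',near&(W[:,2]>.045)&(W[:,2]<.13)),('foot',near&(W[:,2]>.01)&(W[:,2]<.036)),('bluetop',b&near&(W[:,2]>.18))]:
        P=W[s]; 
        if len(P)<3: print(n,nm,len(P));continue
        r=cv2.minAreaRect((P[:,:2]*1000).astype(np.float32))
        w,V=np.linalg.eigh(np.cov(P[:,:2].T)); print(n,nm,len(P),P.mean(0).round(4),r,'dir',np.degrees(np.arctan2(V[1,1],V[0,1])).round(1),(np.sqrt(w)*1000).round(1))
    # stand
    st=(W[:,0]>.4)&(W[:,0]<.8)&(W[:,1]>.0)&(W[:,1]<.3)
    for nm,s in [('rail',st&(W[:,2]>.165)&(W[:,2]<.195)),('tray',st&(W[:,2]>.003)&(W[:,2]<.025)&(C.min(1)>150))]:
        P=W[s]; r=cv2.minAreaRect((P[:,:2]*1000).astype(np.float32))
        print(n,nm,len(P),P.mean(0).round(4),r)
E
```

```text
a blue 164 [ 0.525  -0.0461  0.1686] ((529.1561279296875, -49.0740966796875), (14.833078384399414, 53.62266159057617), 18.4263973236084) dir 106.5 [ 2.7 14.9]
a plate 284 [ 0.5281 -0.05    0.0866] ((529.5548095703125, -50.22043991088867), (10.394777297973633, 67.21855163574219), 17.304758071899414) dir 108.6 [ 1.6 19.9]
a foot 316 [ 0.5182 -0.0416  0.0251] ((529.8765258789062, -48.880332946777344), (59.81779479980469, 91.0538558959961), 21.161266326904297) dir 94.5 [13.8 29.5]
a bluetop 44 [ 0.5263 -0.0476  0.1861] ((527.6900024414062, -49.202232360839844), (9.8872652053833, 46.15803909301758), 19.55074691772461) dir 108.0 [ 3.  14.2]
a rail 461 [0.5836 0.2091 0.1799] ((593.4702758789062, 208.79547119140625), (156.28460693359375, 114.97628021240234), 57.78876876831055)
a tray 2134 [0.5367 0.2011 0.0097] ((542.7914428710938, 150.1737060546875), (154.54493713378906, 297.4756164550781), 3.977032423019409)
b blue 167 [ 0.5321 -0.0461  0.1719] ((531.624755859375, -50.185302734375), (13.010703086853027, 47.708980560302734), 24.956375122070312) dir 113.8 [ 2.7 13.9]
b plate 289 [ 0.5319 -0.0504  0.0868] ((530.9874267578125, -50.12688446044922), (8.758020401000977, 69.5997543334961), 21.064647674560547) dir 110.1 [ 1.5 19.6]
b foot 387 [ 0.5341 -0.0409  0.0246] ((523.682373046875, -51.878273010253906), (74.82261657714844, 86.26331329345703), 14.898579597473145) dir 123.0 [13.3 27.9]
b bluetop 64 [ 0.5319 -0.0484  0.1849] ((531.219482421875, -49.45574188232422), (12.968558311462402, 43.73749923706055), 25.392091751098633) dir 113.2 [ 3.1 13.6]
b rail 667 [0.5918 0.2096 0.1817] ((578.0445556640625, 200.31295776367188), (95.12580871582031, 184.5286102294922), 16.999834060668945)
b tray 3032 [0.5406 0.2019 0.009 ] ((560.9010620117188, 140.402099609375), (188.19479370117188, 346.2579650878906), 17.666282653808594)
```

```bash
python3 - <<'E'
from h import *
for n in('scene','side'):
    W=np.load(f'pics/{n}W.npy');C=np.load(f'pics/{n}0.npz')['color']
    hsv=cv2.cvtColor(C,cv2.COLOR_RGB2HSV)
    st=(W[...,0]>.4)&(W[...,0]<.75)&(W[...,1]>.05)&(W[...,1]<.34)
    m=(st&(W[...,2]>-.002)&(W[...,2]<.026)&(C.min(2)>140)).astype(np.uint8)
    k,l,s,ce=cv2.connectedComponentsWithStats(m); i=1+s[1:,4].argmax()
    P=W[l==i]; r=cv2.minAreaRect((P[:,:2]*1000).astype(np.float32)); print(n,'tray',len(P),r)
    top=P[P[:,2]>.015]; print('  rim',len(top),cv2.minAreaRect((top[:,:2]*1000).astype(np.float32)))
    rl=st&(W[...,2]>.16)&(W[...,2]<.2)
    P=W[rl]; 
    # robust line fit
    vx,vy,x0,y0=cv2.fitLine((P[:,:2]*1000).astype(np.float32),cv2.DIST_WELSCH,3,.01,.01).ravel(); print('  rail',len(P),np.degrees(np.arctan2(vy,vx)),x0,y0)
    d=np.array([vx,vy]); nn=np.array([-vy,vx]); q=P[:,:2]*1000-[x0,y0]; a=q@d; b=q@nn
    rr=abs(b)<9; print('  rail extent',a[rr].min(),a[rr].max(), 'mid z',np.median(P[rr][:,2]), 'ends',(np.array([x0,y0])+d*a[rr].min()).round(1),(np.array([x0,y0])+d*a[rr].max()).round(1))
    br=st&(hsv[...,0]>8)&(hsv[...,0]<28)&(hsv[...,1]>110)
    P=W[br&(W[...,2]>.1)]; print('  brass',len(P),np.nanmedian(P,0),np.nanmin(P,0),np.nanmax(P,0)); print(np.c_[np.argwhere(br&(W[...,2]>.1))][:60].mean(0))
    for z0 in (.05,.08,.11,.14):
        P=W[st&(W[...,2]>z0-.015)&(W[...,2]<z0+.015)]*1000
        if len(P)<4: continue
        c,lab,cen=cv2.kmeans(P[:,:2].astype(np.float32),2,None,(3,50,.1),5,0)[0:3] ; print('  post',z0,len(P),cen.round(1).tolist())
E
```

```text
scene tray 2227 ((539.5653686523438, 192.50601196289062), (155.10955810546875, 212.57481384277344), 3.977032423019409)
  rim 430 ((539.355224609375, 201.77587890625), (154.5371856689453, 194.36419677734375), 4.1264495849609375)
  rail 479 -86.01126 589.6812 211.37404
  rail extent -90.31230855287185 99.64642304386552 mid z 0.17991343376790714 ends [583.4 301.5] [596.6 112. ]
  brass 53 [0.54480766 0.20328159 0.17892419] [0.52440584 0.19310147 0.1657859 ] [0.5519199  0.21117501 0.18876753]
[187.60377358 305.1509434 ]
  post 0.05 203 [[592.5999755859375, 213.10000610351562], [736.0, 107.4000015258789]]
  post 0.08 70 [[599.4000244140625, 130.89999389648438], [586.9000244140625, 285.79998779296875]]
  post 0.11 76 [[587.0999755859375, 285.20001220703125], [599.0999755859375, 130.8000030517578]]
  post 0.14 76 [[587.0999755859375, 285.3999938964844], [599.7999877929688, 131.0]]
side tray 3366 ((536.93408203125, 194.5917510986328), (160.8925323486328, 205.4390869140625), 4.180425643920898)
  rim 444 ((540.8765869140625, 201.68350219726562), (151.96917724609375, 191.8787841796875), 4.195899963378906)
  rail 670 -86.06565 596.9905 211.92433
  rail extent -88.54779913803472 99.6445017775675 mid z 0.1826147232155404 ends [590.9 300.3] [603.8 112.5]
  brass 11 [0.5492912  0.1972304  0.18508962] [0.52892675 0.19291077 0.18107367] [0.55375313 0.20145208 0.18755293]
[191.         321.63636364]
  post 0.05 288 [[740.7999877929688, 102.4000015258789], [597.7999877929688, 220.6999969482422]]
  post 0.08 54 [[592.9000244140625, 285.8999938964844], [604.4000244140625, 129.8000030517578]]
  post 0.11 68 [[593.2999877929688, 286.20001220703125], [603.4000244140625, 130.1999969482422]]
  post 0.14 64 [[604.0999755859375, 130.39999389648438], [593.2000122070312, 285.20001220703125]]
```

```bash
python3 - <<'E'
from h import *
S=np.array([.540,.202]);a=np.radians(4.1);R=np.array([[np.cos(a),-np.sin(a)],[np.sin(a),np.cos(a)]])
for n,pts in [('scene',[(307.5,189.4),(303,186)]),('side',[(318.9,194.7),(326.8,191.6)])]:
    c=dict(np.load(f'pics/{n}0.npz'))
    for u,v in pts:
        p=onz(c,u,v,.175); print(n,p,'stand',R.T@(p[:2]-S))
    u0,v0=(305,188) if n=='scene' else (322,194)
    im=c['color'][v0-20:v0+20,u0-25:u0+25,::-1]; cv2.imwrite(f'pics/{n}_pin.png',cv2.resize(im,None,fx=14,fy=14,interpolation=cv2.INTER_NEAREST))
c=np.load('pics/scene_pin.png') if 0 else None
E
```

```text
scene [0.53210786 0.1988693  0.175     ] stand [-0.00809578 -0.00255842]
scene [0.55599588 0.20042263 0.175     ] stand [ 0.01584216 -0.002717  ]
side [0.5495975  0.19899228 0.175     ] stand [ 0.00935789 -0.00368622]
side [0.52883957 0.19753572 0.175     ] stand [-0.01145105 -0.00365492]
```

View pics/scene_pin.png

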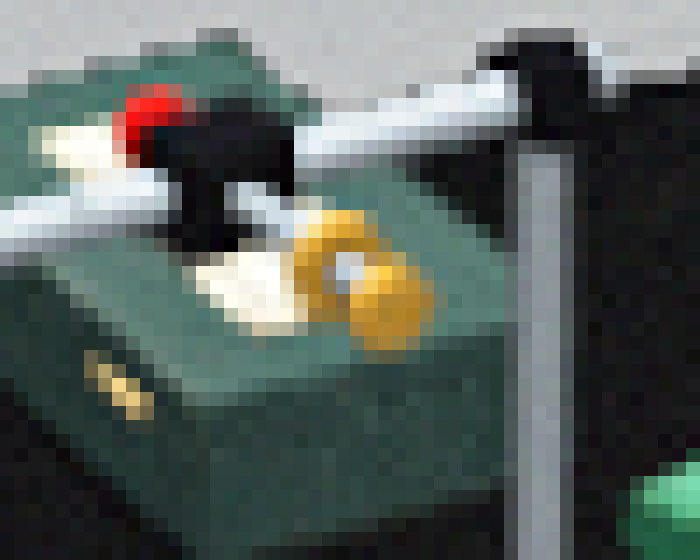

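View pics/side_pin.png

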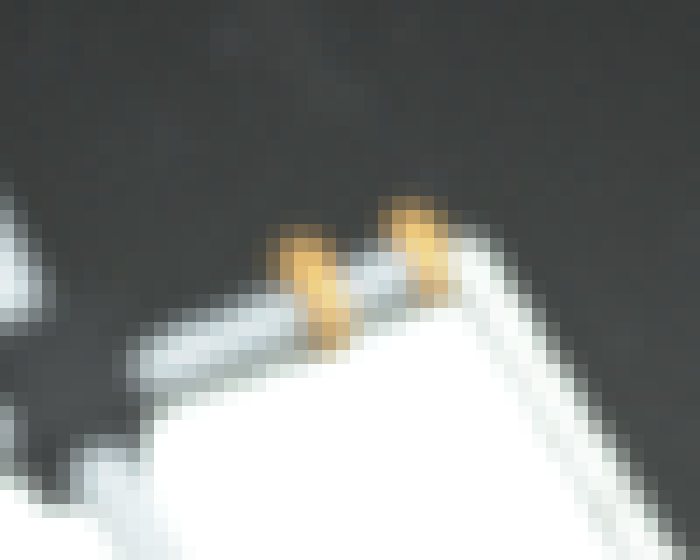

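```bash
python3 - <<'E'
from h import *
for n in('scene','side'):
    W=np.load(f'pics/{n}W.npy').reshape(-1,3)
    for y0 in np.arange(-.5,-.1,.05):
        s=(W[:,0]>.2)&(W[:,0]<.9)&(abs(W[:,1]-y0)<.025)
        P=W[s]; 
        if len(P): print(n,y0.round(2),len(P),np.nanpercentile(P[:,2],99).round(3),P[P[:,2]>.05][:,0].min().round(3) if (P[:,2]>.05).any() else '')
W=np.load('pics/sideW.npy').reshape(-1,3); s=(abs(W[:,0]-.40)<.06)&(abs(W[:,1]+.08)<.06)&(W[:,2]>.1); print(W[s].max(0),W[s].min(0))
E
```

```text
scene -0.5 563 0.365 0.79
scene -0.45 585 0.366 0.711
scene -0.4 503 0.356 0.669
scene -0.25 5948 0.233 0.259
scene -0.2 6916 0.166 0.342
scene -0.15 2180 0.017 0.797
side -0.5 1067 0.316 0.514
side -0.45 954 0.32 0.513
side -0.4 3259 0.287 0.514
side -0.35 1 0.171 0.543
side -0.25 15230 0.235 0.2
side -0.2 2329 0.231 0.201
side -0.15 2000 0.021 0.784
[ 0.41634953 -0.04556682  0.19021249] [ 0.39455505 -0.11021716  0.10038919]
```

Emit:
play_rows(
  series=[
    [[0, 0.0, 0.0, 0.045, 0.14], [0, 0.01, 0.01, 0.09, 0.28], [0, 0.03, 0.04, 0.12, 0.42], [0, 0.055, 0.075, 0.12, 0.56], [0, 0.08, 0.11, 0.12, 0.7], [0, 0.105, 0.145, 0.12, 0.84], [0, 0.13, 0.18, 0.12, 0.98], [0, 0.155, 0.215, 0.12, 1.12]],
  ],
  force=20,
)

```text
t: 0.95
tool_pos: [0.2981, -0.3662, 0.3524]
orientation: [-2.438, -1.982, -0.0]
force: [0.0, -0.4, 0.5]
opening: 0.0467
```

Emit:
play_rows(
  series=[
    [[0, 0.025, 0.035, 0.0, 0.12], [0, 0.05, 0.07, 0.0, 0.24], [0, 0.08, 0.105, 0.0, 0.36], [0, 0.11, 0.14, 0.0, 0.46], [0, 0.14, 0.175, 0.0, 0.54], [0, 0.17, 0.21, 0.0, 0.54], [0, 0.2, 0.25, 0.0, 0.54], [0, 0.22, 0.28, 0.0, 0.54]],
  ],
)

```text
t: 1.75
tool_pos: [0.5187, -0.0852, 0.3521]
orientation: [-1.826, -2.556, -0.0]
force: [-0.1, -0.1, -0.4]
opening: 0.0465
```

```bash
cat >> h.py <<'E'
def st():
    s=sensors.read_state(); R=cv2.Rodrigues(np.array(s['orientation']))[0]
    print('t',s['t'],'pos',s['tool_pos'].round(4),'yang',np.degrees(np.arctan2(R[1,1],R[0,1])).round(2),'zt',R[:,2].round(3),'F',s['force'].round(2),'M',s['wrist_torque'].round(3),'op',round(s['opening'],4),'q',np.degrees(s['q']).round(1)); return s
E
python3 -c "
from h import *
st()"
```

```text
t 1.75 pos [ 0.5187 -0.0852  0.3521] yang 18.92 zt [-0.     0.001 -1.   ] F [-0.06 -0.09 -0.38] M [-0.05  -0.173 -0.023] op 0.0465 q [-14.9  -5.1  85.7   0.   99.5 -33.9]
```

```bash
python3 - <<'E'
from h import *
st(); c=snap('wrist','w1'); W=cloud(c); np.save('pics/w1W.npy',W)
C=c['color'];hsv=cv2.cvtColor(C,cv2.COLOR_RGB2HSV)
b=(hsv[...,0]>100)&(hsv[...,0]<130)&(hsv[...,1]>120)
near=np.hypot(W[...,0]-.53,W[...,1]+.05)<.06
s=b&near&(W[...,2]>.178)
P=W[s];print(len(P),np.median(P,0),cv2.minAreaRect((P[:,:2]*1000).astype(np.float32)))
st()
E
```

```text
t 1.75 pos [ 0.5187 -0.0852  0.3521] yang 18.92 zt [-0.     0.001 -1.   ] F [-0.06 -0.09 -0.38] M [-0.05  -0.173 -0.023] op 0.0465 q [-14.9  -5.1  85.7   0.   99.5 -33.9]
499 [ 0.53063669 -0.04957908  0.18552464] ((530.8154907226562, -50.17853927612305), (9.789772033691406, 45.118858337402344), 16.858800888061523)
t 1.8 pos [ 0.5203 -0.0816  0.3517] yang 19.07 zt [ 0.     0.003 -1.   ] F [-2.17  3.41 -1.32] M [ 0.05  -0.034 -0.072] op 0.0467 q [-14.6  -4.9  85.6   0.2  99.4 -33.7]
```

View pics/w1.png

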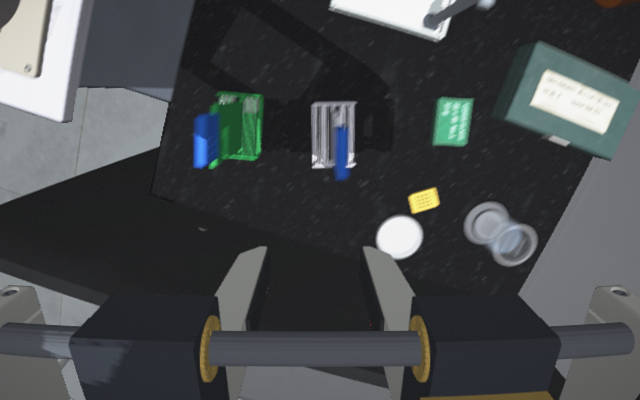

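Emit:
play_rows(
  series=[
    [[0, 0.006, 0.018, 0.0, -0.02], [0, 0.0128, 0.0375, 0.0, -0.02], [0, 0.0128, 0.0375, -0.035, -0.02], [0, 0.0128, 0.0375, -0.075, -0.02], [0, 0.0128, 0.0375, -0.11, -0.02], [0, 0.0128, 0.0375, -0.125, -0.02], [0, 0.0128, 0.0375, -0.125, -0.02], [0, 0.0128, 0.0375, -0.125, -0.02]],
  ],
)

```text
t: 2.6
tool_pos: [0.5309, -0.0505, 0.2291]
orientation: [1.853, 2.536, 0.001]
force: [-0.4, -0.1, 0.6]
opening: 0.0464
```

```bash
python3 - <<'E'
from h import *
c=snap('wrist','w2'); W=cloud(c)
C=c['color'];hsv=cv2.cvtColor(C,cv2.COLOR_RGB2HSV)
b=(hsv[...,0]>100)&(hsv[...,0]<130)&(hsv[...,1]>120)
near=np.hypot(W[...,0]-.53,W[...,1]+.05)<.06
s=b&near&(W[...,2]>.178)
P=W[s];print(len(P),np.median(P,0),cv2.minAreaRect((P[:,:2]*1000).astype(np.float32)))
st()
E
```

```text
1179 [ 0.52977919 -0.0486619   0.18543059] ((530.4337158203125, -50.500701904296875), (9.992839813232422, 45.750484466552734), 19.948116302490234)
t 2.65 pos [ 0.5314 -0.0506  0.23  ] yang 17.7 zt [ 0.003 -0.001 -1.   ] F [-0.02  0.2   0.09] M [-0.085 -0.074 -0.037] op 0.0463 q [-10.9  -2.9  96.2   0.   86.5 -28.6]
```

View pics/w2.png

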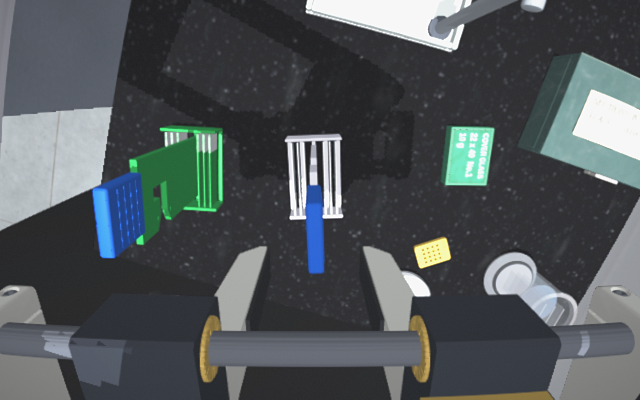

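The grip at wrist (315,230) is centred between the fingers. I'll descend and close.

Emit:
play_rows(
  series=[
    [[0, 0, 0, -0.03, 0.03], [0, 0, 0, -0.055, 0.03], [0, 0, 0, -0.063, 0.03], [0, 0, 0, -0.063, 0.03], [0.5, 0, 0, -0.063, 0.03], [1, 0, 0, -0.063, 0.03], [1, 0, 0, -0.063, 0.03], [1, 0, 0, -0.063, 0.03]],
  ],
  force=20,
)

```text
t: 3.45
tool_pos: [0.5308, -0.0504, 0.1655]
orientation: [1.814, 2.563, 0.001]
force: [-0.4, -0.6, 1.0]
opening: 0.0192
```

```bash
python3 - <<'E'
from h import *
st()
E
```

```text
t 3.45 pos [ 0.5308 -0.0504  0.1655] yang 19.42 zt [ 0.001 -0.    -1.   ] F [-0.43 -0.65  1.  ] M [-0.039 -0.096 -0.005] op 0.0192 q [-10.9  -0.6 100.7  -0.   79.8 -30.4]
```

Emit:
play_rows(
  series=[
    [[1, 0, 0, 0, 0], [1, 0, 0, 0, 0], [1, 0, 0, 0, 0], [1, 0, 0, 0, 0], [1, 0, 0, 0, 0]],
  ],
  force=25,
)

```text
t: 3.95
tool_pos: [0.5306, -0.0504, 0.165]
orientation: [1.815, 2.564, 0.0]
force: [0.4, 0.3, 4.4]
opening: 0.0097
```

```bash
python3 - <<'E'
from h import *
st()
E
```

```text
t 3.95 pos [ 0.5306 -0.0504  0.165 ] yang 19.42 zt [ 0.001 -0.    -1.   ] F [0.43 0.25 4.4 ] M [-0.021 -0.066 -0.013] op 0.0097 q [-10.9  -0.5 100.7  -0.   79.7 -30.4]
```

Emit:
play_rows(
  series=[
    [[1, 0, 0, 0.01, 0], [1, 0, 0, 0.03, 0], [1, 0, 0, 0.055, 0], [1, 0, 0, 0.075, 0], [1, 0, 0, 0.076, 0], [1, 0, 0, 0.076, 0], [1, 0, 0, 0.076, 0], [1, 0, 0, 0.076, 0]],
  ],
)

```text
t: 4.75
tool_pos: [0.5294, -0.0501, 0.2388]
orientation: [-1.813, -2.562, 0.002]
force: [0.2, 0.8, -4.0]
opening: 0.0096
```

```bash
python3 - <<'E'
from h import *
st(); c=snap('side','s3')
E
```

```text
t 4.75 pos [ 0.5294 -0.0501  0.2388] yang 19.43 zt [-0.003  0.001 -1.   ] F [ 0.23  0.8  -4.04] M [ 0.028 -0.085  0.058] op 0.0096 q [-10.9  -3.1  95.5   0.   87.8 -30.4]
```

View pics/s3.png

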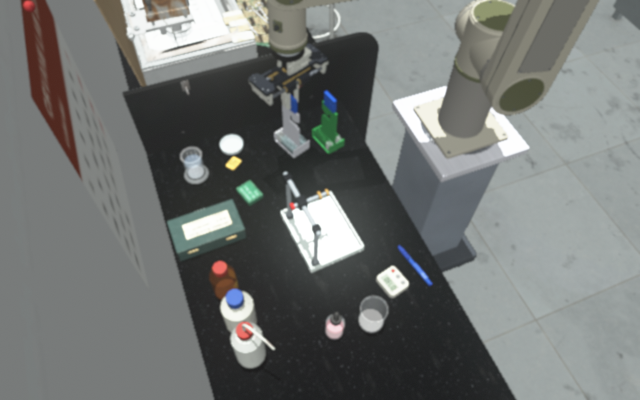

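The carrier is held and lifted, now at side (291,130). Next I'll move it in front of the pin and turn it to the stand's yaw.

Emit:
play_rows(
  series=[
    [[1, 0.001, 0.015, 0.001, -0.06], [1, 0.003, 0.04, 0.001, -0.13], [1, 0.006, 0.075, 0.001, -0.2], [1, 0.009, 0.11, 0.001, -0.267], [1, 0.012, 0.145, 0.001, -0.267], [1, 0.0135, 0.175, 0.001, -0.267], [1, 0.0137, 0.19, 0.001, -0.267], [1, 0.0137, 0.1925, 0.001, -0.267]],
  ],
)

```text
t: 5.6
tool_pos: [0.5435, 0.1437, 0.2408]
orientation: [-2.137, -2.302, 0.001]
force: [-0.5, 0.5, -3.3]
opening: 0.0099
```

Emit:
play_rows(
  series=[
    [[1, 0, 0, 0, 0], [1, 0, 0, 0, 0], [1, 0, 0, 0, 0]],
  ],
)

```text
t: 5.9
tool_pos: [0.5441, 0.141, 0.2416]
orientation: [2.142, 2.298, -0.0]
force: [-0.0, -0.0, -3.0]
opening: 0.0096
```

```bash
python3 - <<'E'
from h import *
st()
for n in('scene','side','wrist'):
    c=snap(n,n+'4'); np.save(f'pics/{n}4W.npy',cloud(c))
a=cv2.imread('pics/scene4.png')[150:260,260:400]; b=cv2.imread('pics/side4.png')[110:260,220:380]
f=lambda q:cv2.resize(q,(int(q.shape[1]*360/q.shape[0]),360),interpolation=cv2.INTER_CUBIC)
r=np.hstack([f(a),f(b)]); print(r.shape); cv2.imwrite('pics/r4.png',r[:,:800]); st()
E
```

```text
t 5.9 pos [0.5441 0.141  0.2416] yang 4.04 zt [-0. -0. -1.] F [-0.03 -0.03 -2.95] M [-0.076 -0.088  0.006] op 0.0096 q [ 9.3  1.4 90.7 -0.  87.9  5.3]
(360, 842, 3)
t 6.05 pos [0.5442 0.1414 0.2418] yang 4.06 zt [ 0. -0. -1.] F [ 1.22  0.84 -3.24] M [-0.021 -0.08   0.013] op 0.0098 q [ 9.3  1.4 90.7 -0.  87.9  5.3]
```

View pics/r4.png

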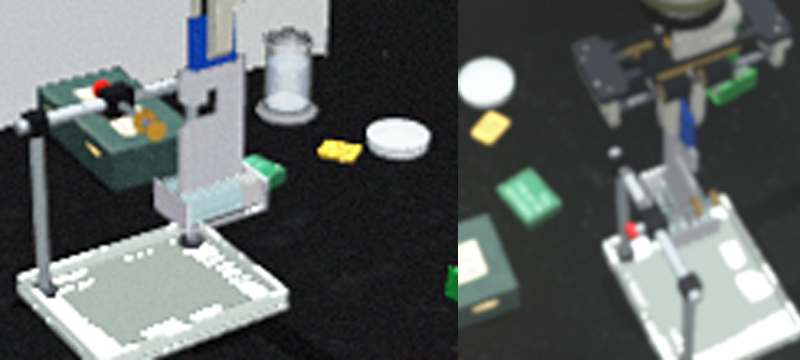

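View pics/wrist4.png

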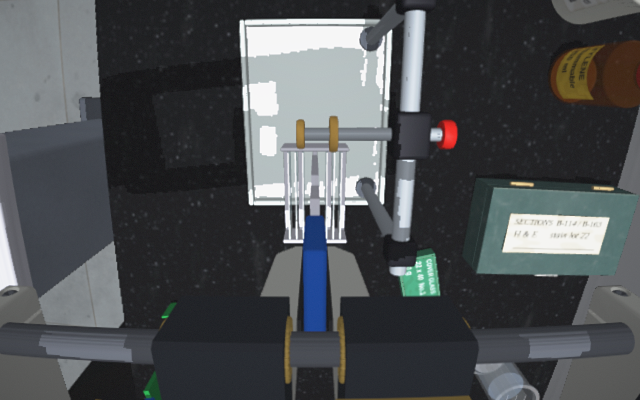

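Wrist view: the head is at (300,133), the collar at (333,133), and the plate edge at about (316,150–215), pointing at the gap. I'll compute the lateral and height offsets from it.

```bash
python3 - <<'E'
from h import *
c=dict(np.load('pics/wrist4.npz'));C=c['color'];hsv=cv2.cvtColor(C,cv2.COLOR_RGB2HSV);W=np.load('pics/wrist4W.npy')
a=np.radians(4.05);ex=np.array([np.cos(a),np.sin(a)]);ey=np.array([-np.sin(a),np.cos(a)]);T=np.array([.5442,.1414])
m=cv2.inRange(hsv,(8,110,60),(30,255,255)); m[:110]=0;m[155:]=0;m[:,:285]=0;m[:,350:]=0
k,l,s,ce=cv2.connectedComponentsWithStats(m)
for i in range(1,k):
    if s[i,4]>20:
        P=W[l==i]; p=onz(c,*ce[i],.175)[:2]-T; print('brass',ce[i],s[i],'rel along ex,ey mm',(p@ex*1e3).round(1),(p@ey*1e3).round(1),'depth med',np.nanmedian(P,0).round(4), 'max z',np.nanmax(P[:,2]), 'rng', ((P[:,:2]-T)@ex*1e3).min().round(1),((P[:,:2]-T)@ex*1e3).max().round(1))
Q=W.reshape(-1,3); R=np.c_[(Q[:,:2]-T)@ex,(Q[:,:2]-T)@ey,Q[:,2]]*1e3; col=C.reshape(-1,3)
pin=(R[:,0]>-20)&(R[:,0]<45)&(R[:,1]>30)&(R[:,1]<75)&(R[:,2]>150)
P=R[pin]; print('pin',len(P),P.min(0),P.max(0))
sh=(R[:,0]>22)&pin; print('shaft',np.median(R[sh],0),R[sh].min(0),R[sh].max(0))
pl=(abs(R[:,0])<12)&(R[:,1]<34)&(R[:,1]>22)&(R[:,2]>60)&(R[:,2]<235)
P=R[pl];
for z0,z1 in((60,100),(100,115),(115,160),(160,205),(205,235)):
    q=P[(P[:,2]>z0)&(P[:,2]<z1)]
    if len(q): print('plate',z0,len(q),np.median(q,0).round(1),q.min(0).round(1),q.max(0).round(1))
bl=((hsv[...,0]>100)&(hsv[...,0]<130)&(hsv[...,1]>120)).ravel()&(abs(R[:,0])<12)&(abs(R[:,1])<40)
P=R[bl]; print('blue',np.median(P,0),P.min(0),P.max(0))
r=(R[:,2]>160)&(R[:,2]<200)&(R[:,0]>45)&(R[:,0]<80)&(abs(R[:,1]-55)<100)
print('rail',cv2.fitLine(R[r][:,:2].astype(np.float32),cv2.DIST_WELSCH,3,.01,.01).ravel(), np.median(R[r],0))
E
```

```text
brass [333.34456929 133.61797753] [329 117   9  34 267] rel along ex,ey mm 11.2 59.8 depth med [0.5506 0.2028 0.1841] max z 0.18671349437777862 rng nan nan
brass [300.05641026 133.68205128] [297 120   8  28 195] rel along ex,ey mm -9.1 59.7 depth med [0.5311 0.2011 0.1822] max z 0.1842974974856802 rng -10.8 -6.6
pin 15800 [-19.99566816  30.00118713 150.09022337] [ 44.95196759  70.45501554 337.20171993]
shaft [ 28.3293157   34.86227884 328.50157421] [ 22.00010889  30.00161841 174.68420254] [ 44.95196759  63.64623712 337.01656777]
plate 60 56 [ 1.1 31.1 81.5] [-2.5 22.6 79.1] [11.9 33.7 99. ]
plate 100 77 [ -0.7  30.1 106.5] [-10.6  22.  101.3] [ 10.1  33.6 114.7]
plate 115 85 [ -0.6  31.1 142.6] [ -2.8  30.7 115.1] [  2.2  31.4 159.9]
plate 160 142 [ -0.6  30.1 165.3] [ -2.8  24.8 160.3] [  2.1  31.6 204.8]
plate 205 351 [ -0.5  25.2 218.7] [ -4.6  22.  205.4] [  3.6  31.5 234.8]
blue [ -0.48029651  11.09985864 261.83590129] [ -5.733925   -19.01391069 217.46750972] [  5.03224039  30.67402311 324.64842979]
rail [ 6.3640205e-03 -9.9997973e-01  5.5729240e+01  5.9177940e+01] [ 55.64315884  61.12724358 180.54403877]
```

Emit:
play_rows(
  series=[
    [[1, 0.0008, 0.0, -0.0013, 0], [1, 0.0004, 0.006, -0.0013, 0], [1, -0.0004, 0.016, -0.0013, 0], [1, -0.0011, 0.026, -0.0013, 0], [1, -0.0017, 0.035, -0.0013, 0], [1, -0.002, 0.04, -0.0013, 0], [1, -0.002, 0.04, -0.0013, 0], [1, -0.002, 0.04, -0.0013, 0]],
  ],
)

```text
t: 6.85
tool_pos: [0.542, 0.1823, 0.2403]
orientation: [2.139, 2.301, -0.0]
force: [0.9, -0.2, -2.4]
opening: 0.0099
```

```bash
python3 - <<'E'
from h import *
st()
for n in('scene','side','wrist'):
    c=snap(n,n+'5'); np.save(f'pics/{n}5W.npy',cloud(c))
a=cv2.imread('pics/scene5.png')[150:260,250:390]; b=cv2.imread('pics/wrist5.png')[80:280,200:460]
f=lambda q:cv2.resize(q,(int(q.shape[1]*310/q.shape[0]),310),interpolation=cv2.INTER_CUBIC)
r=np.hstack([f(a),f(b)]); cv2.imwrite('pics/r5.png',r[:,:800]); st()
E
```

```text
t 6.85 pos [0.542  0.1823 0.2403] yang 4.16 zt [-0. -0. -1.] F [ 0.87 -0.19 -2.38] M [ 0.013 -0.053 -0.05 ] op 0.0099 q [13.5  2.9 89.3 -0.  87.8  9.3]
t 7.0 pos [0.542  0.1818 0.2403] yang 4.11 zt [-0. -0. -1.] F [ 0.1   0.35 -3.27] M [-0.091 -0.089  0.024] op 0.01 q [13.4  2.9 89.3 -0.  87.8  9.3]
```

View pics/r5.png

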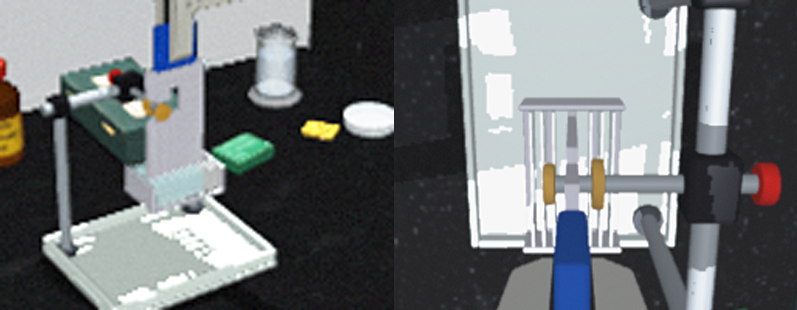

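The plate sits centred between head and collar, and there is no contact force. I'll continue slowly.

Emit:
play_rows(
  series=[
    [[1, -0.0003, 0.004, 0, 0], [1, -0.0006, 0.009, 0, 0], [1, -0.001, 0.014, 0, 0], [1, -0.0011, 0.016, 0, 0], [1, -0.0012, 0.017, 0, 0], [1, -0.0012, 0.017, 0, 0], [1, -0.0012, 0.017, 0, 0]],
  ],
)

```text
t: 7.7
tool_pos: [0.5408, 0.1991, 0.2403]
orientation: [2.14, 2.3, -0.0]
force: [0.1, 0.3, -3.1]
opening: 0.0104
```

Emit:
play_rows(
  series=[
    [[1, 0, 0.0005, 0, 0], [1, -0.0001, 0.001, 0, 0], [1, -0.0001, 0.0015, 0, 0], [1, -0.0001, 0.0015, 0, 0]],
  ],
)

```text
t: 8.1
tool_pos: [0.5407, 0.2007, 0.2403]
orientation: [-2.14, -2.3, 0.0]
force: [-0.9, -0.5, -3.5]
opening: 0.0098
```

```bash
python3 - <<'E'
from h import *
st()
E
```

```text
t 8.1 pos [0.5407 0.2007 0.2403] yang 4.13 zt [-0.  0. -1.] F [-0.89 -0.52 -3.51] M [-0.06  -0.071 -0.048] op 0.0098 q [15.3  3.7 88.5  0.  87.8 11.1]
```

Emit:
play_rows(
  series=[
    [[1, 0, 0.0005, 0, 0], [1, 0, 0.001, 0, 0], [1, 0, 0.001, 0, 0]],
  ],
)

```text
t: 8.4
tool_pos: [0.5407, 0.2018, 0.2403]
orientation: [-2.14, -2.3, -0.0]
force: [-0.5, -0.3, -3.1]
opening: 0.0101
```

Emit:
play_rows(
  series=[
    [[1, 0, 0.0005, 0, 0], [1, 0, 0.001, 0, 0], [1, 0, 0.001, 0, 0]],
  ],
)

```text
t: 8.7
tool_pos: [0.5407, 0.2028, 0.2403]
orientation: [-2.14, -2.3, -0.0]
force: [-0.4, 0.1, -2.8]
opening: 0.0102
```

```bash
python3 - <<'E'
from h import *
st()
E
```

```text
t 8.7 pos [0.5407 0.2028 0.2403] yang 4.13 zt [-0.  0. -1.] F [-0.43  0.14 -2.78] M [-0.077 -0.101  0.057] op 0.0102 q [15.5  3.8 88.4  0.  87.8 11.3]
```

Emit:
play_rows(
  series=[
    [[1, 0, 0.0005, 0, 0], [1, 0, 0.001, 0, 0], [1, 0, 0.001, 0, 0]],
  ],
)

```text
t: 9.0
tool_pos: [0.5407, 0.2033, 0.2403]
orientation: [2.14, 2.299, -0.001]
force: [-0.9, -2.8, -3.2]
opening: 0.0097
```

Emit:
play_rows(
  series=[
    [[1, 0, 0.0004, 0, 0], [1, 0, 0.0008, 0, 0], [1, 0, 0.0008, 0, 0]],
  ],
)

```text
t: 9.3
tool_pos: [0.5407, 0.2038, 0.2403]
orientation: [2.14, 2.299, -0.002]
force: [0.2, -5.2, -1.7]
opening: 0.0102
```

```bash
python3 - <<'E'
from h import *
st()
E
```

```text
t 9.3 pos [0.5407 0.2038 0.2403] yang 4.1 zt [-0.    -0.001 -1.   ] F [ 0.19 -5.15 -1.72] M [-1.292 -0.044  0.02 ] op 0.0102 q [15.6  3.9 88.3 -0.1 87.8 11.5]
```

Contact is felt: Fy is -5 N at y=0.2035, as predicted. I'll back off 1.5 mm to centre the notch on the pin, then lower.

Emit:
play_rows(
  series=[
    [[1, 0.0001, -0.0015, 0, 0], [1, 0.0001, -0.003, 0, 0], [1, 0.0001, -0.003, 0, 0], [1, 0.0001, -0.003, -0.001, 0], [1, 0.0001, -0.003, -0.003, 0], [1, 0.0001, -0.003, -0.005, 0], [1, 0.0001, -0.003, -0.006, 0], [1, 0.0001, -0.003, -0.006, 0]],
  ],
)

```text
t: 10.1
tool_pos: [0.5406, 0.2015, 0.2339]
orientation: [-2.14, -2.3, 0.001]
force: [-0.5, 0.7, -3.3]
opening: 0.0101
```

```bash
python3 - <<'E'
from h import *
st()
E
```

```text
t 10.1 pos [0.5406 0.2015 0.2339] yang 4.13 zt [-0.001 -0.    -1.   ] F [-0.49  0.68 -3.28] M [-0.056 -0.081 -0.01 ] op 0.0101 q [15.3  3.9 88.9  0.  87.2 11.2]
```

Emit:
play_rows(
  series=[
    [[1, 0, 0, -0.002, 0], [1, 0, 0, -0.004, 0], [1, 0, 0, -0.006, 0], [1, 0, 0, -0.007, 0], [1, 0, 0, -0.007, 0]],
  ],
)

```text
t: 10.6
tool_pos: [0.5407, 0.2014, 0.227]
orientation: [-2.14, -2.3, 0.001]
force: [-0.5, -0.3, -2.8]
opening: 0.0097
```

Emit:
play_rows(
  series=[
    [[1, 0, 0, -0.0005, 0], [1, 0, 0, -0.001, 0], [1, 0, 0, -0.001, 0]],
  ],
)

```text
t: 10.9
tool_pos: [0.5408, 0.2015, 0.2263]
orientation: [-2.14, -2.3, 0.0]
force: [0.2, -0.3, -3.5]
opening: 0.0099
```

```bash
python3 - <<'E'
from h import *
st()
E
```

```text
t 10.9 pos [0.5408 0.2015 0.2263] yang 4.13 zt [-0.  0. -1.] F [ 0.17 -0.3  -3.51] M [ 0.03  -0.143 -0.006] op 0.0099 q [15.3  4.1 89.5  0.  86.4 11.2]
```

Emit:
play_rows(
  series=[
    [[1, 0, 0, -0.0005, 0], [1, 0, 0, -0.001, 0], [1, 0, 0, -0.001, 0]],
  ],
)

```text
t: 11.2
tool_pos: [0.5408, 0.2014, 0.2252]
orientation: [-2.14, -2.3, 0.0]
force: [-0.6, 0.1, -3.5]
opening: 0.0102
```

Emit:
play_rows(
  series=[
    [[1, 0, 0, -0.0004, 0], [1, 0, 0, -0.0007, 0], [1, 0, 0, -0.0007, 0]],
  ],
)

```text
t: 11.5
tool_pos: [0.5409, 0.2015, 0.2249]
orientation: [2.14, 2.3, 0.0]
force: [-1.0, -0.6, -2.3]
opening: 0.0101
```

```bash
python3 - <<'E'
from h import *
st()
E
```

```text
t 11.5 pos [0.5409 0.2015 0.2249] yang 4.13 zt [ 0.  0. -1.] F [-0.98 -0.63 -2.34] M [-0.072  0.001  0.028] op 0.0101 q [15.3  4.1 89.6 -0.  86.2 11.2]
```

Fz is starting to fall off, so I'll use small steps.

Emit:
play_rows(
  series=[
    [[1, 0, 0, -0.0003, 0], [1, 0, 0, -0.0006, 0], [1, 0, 0, -0.0006, 0]],
  ],
)

```text
t: 11.8
tool_pos: [0.541, 0.2015, 0.2246]
orientation: [2.14, 2.3, 0.001]
force: [-2.3, -1.1, 2.3]
opening: 0.0098
```

```bash
python3 - <<'E'
from h import *
st()
E
```

```text
t 11.8 pos [0.541  0.2015 0.2246] yang 4.13 zt [ 0.001  0.    -1.   ] F [-2.3  -1.11  2.26] M [-0.082  0.335  0.034] op 0.0098 q [15.3  4.1 89.7  0.  86.2 11.2]
```

Emit:
play_rows(
  series=[
    [[1, 0, 0, 0.0004, 0], [1, 0, 0, 0.0004, 0]],
  ],
  force=8,
)

```text
t: 12.0
tool_pos: [0.541, 0.2015, 0.2246]
orientation: [2.14, 2.3, 0.001]
force: [-0.8, 0.4, 2.0]
opening: 0.01
```

```bash
python3 - <<'E'
from h import *
st()
for n in('scene','wrist'):
    c=snap(n,n+'6'); np.save(f'pics/{n}6W.npy',cloud(c))
a=cv2.imread('pics/scene6.png')[150:260,250:390]; b=cv2.imread('pics/wrist6.png')[80:280,200:460]
f=lambda q:cv2.resize(q,(int(q.shape[1]*310/q.shape[0]),310),interpolation=cv2.INTER_CUBIC)
r=np.hstack([f(a),f(b)]); cv2.imwrite('pics/r6.png',r[:,:800]); st()
E
```

```text
t 12.0 pos [0.541  0.2015 0.2246] yang 4.13 zt [ 0.  0. -1.] F [-0.76  0.41  2.05] M [-0.113  0.132 -0.025] op 0.01 q [15.3  4.2 89.6  0.  86.2 11.2]
t 12.1 pos [0.541  0.2015 0.2246] yang 4.12 zt [ 0.  0. -1.] F [-1.53 -0.04  1.62] M [-0.1    0.042 -0.068] op 0.0098 q [15.3  4.2 89.6  0.  86.2 11.2]
```

View pics/r6.png

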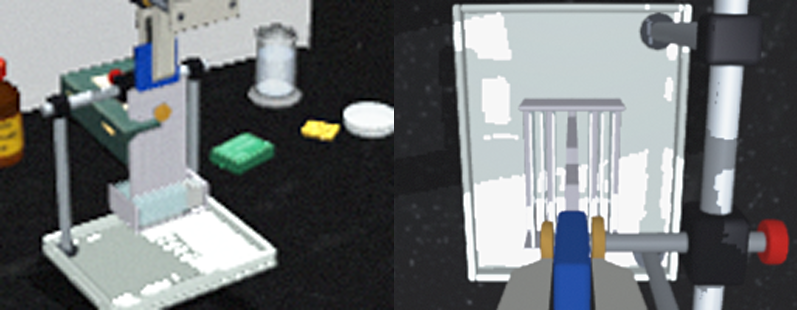

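The crops show the brass head in front of the notch at scene-crop (162,112) and the plate between head and collar. I'll release gently.

Emit:
play_rows(
  series=[
    [[0.7, 0, 0, 0, 0], [0.6, 0, 0, 0, 0], [0.5, 0, 0, 0, 0], [0.4, 0, 0, 0, 0], [0.3, 0, 0, 0, 0], [0.2, 0, 0, 0, 0], [0.2, 0, 0, 0, 0]],
  ],
)

```text
t: 12.8
tool_pos: [0.5408, 0.2014, 0.2244]
orientation: [-2.14, -2.3, 0.0]
force: [-0.9, 0.2, -0.6]
opening: 0.0366
```

```bash
python3 - <<'E'
from h import *
st()
c=snap('wrist','wrist7'); st()
E
```

```text
t 12.8 pos [0.5408 0.2014 0.2244] yang 4.12 zt [-0. -0. -1.] F [-0.94  0.17 -0.61] M [-0.004 -0.095 -0.006] op 0.0366 q [15.3  4.2 89.7 -0.  86.2 11.2]
t 12.85 pos [0.5408 0.2015 0.2244] yang 4.12 zt [ 0.  0. -1.] F [ 0.13 -0.66 -0.51] M [-0.054 -0.114 -0.004] op 0.037 q [15.3  4.2 89.7  0.  86.2 11.2]
```

View pics/wrist7.png

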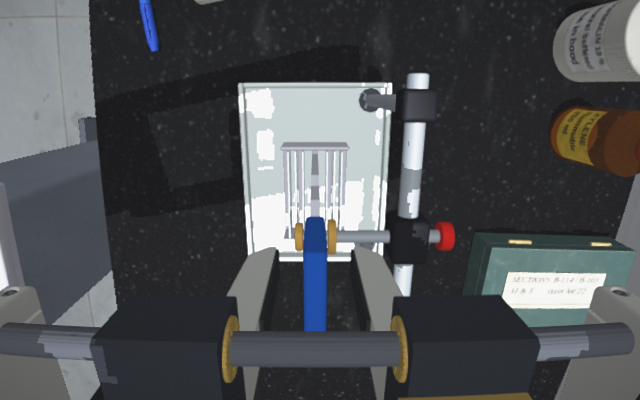

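The fingers are clear on both sides of the grip at (315,270), and the carrier hangs. I'll retreat straight up.

Emit:
play_rows(
  series=[
    [[0.2, 0, 0, 0.01, 0], [0.2, 0, 0, 0.03, 0], [0.2, 0, 0, 0.06, 0], [0.2, 0, 0, 0.09, 0], [0.2, 0, 0, 0.11, 0], [0.2, 0, 0, 0.12, 0], [0.2, 0, 0, 0.12, 0], [0.2, 0, 0, 0.12, 0]],
  ],
)

```text
t: 13.65
tool_pos: [0.5406, 0.2014, 0.3436]
orientation: [-2.14, -2.3, 0.001]
force: [0.2, 0.1, 0.0]
opening: 0.0372
```

Emit:
play_rows(
  series=[
    [[0.2, 0, 0, 0, 0], [0.2, 0, 0, 0, 0], [0.2, 0, 0, 0, 0], [0.2, 0, 0, 0, 0], [0.2, 0, 0, 0, 0], [0.2, 0, 0, 0, 0], [0.2, 0, 0, 0, 0], [0.2, 0, 0, 0, 0]],
  ],
)

```text
t: 14.45
tool_pos: [0.5409, 0.2015, 0.3445]
orientation: [2.14, 2.3, 0.0]
force: [0.2, -0.6, 0.4]
opening: 0.0374
```

```bash
python3 - <<'E'
from h import *
st()
S=np.array([.5407,.2015]);a=np.radians(4.1);ex=np.array([np.cos(a),np.sin(a)]);ey=np.array([-np.sin(a),np.cos(a)])
for k in(0,1):
  for n in('scene','wrist'):
    c=snap(n,f'{n}8{k}'); W=cloud(c); C=c['color'];hsv=cv2.cvtColor(C,cv2.COLOR_RGB2HSV)
    b=(hsv[...,0]>100)&(hsv[...,0]<130)&(hsv[...,1]>120)&(np.hypot(W[...,0]-.54,W[...,1]-.2)<.06)&(W[...,2]>.19)
    P=W[b]; R=np.c_[(P[:,:2]-S)@ex,(P[:,:2]-S)@ey,P[:,2]]*1e3; print(n,len(P),np.median(R,0).round(1),R.min(0).round(1),R.max(0).round(1))
    pl=(abs((W[...,:2]-S)@ex)<.015)&(abs((W[...,:2]-S)@ey)<.036)&(W[...,2]>.1)&(W[...,2]<.245)
    Q=W[pl];A=np.c_[np.ones(len(Q)),(Q[:,:2]-S)@ey,Q[:,2]]; sol=np.linalg.lstsq(A,(Q[:,:2]-S)@ex,rcond=None)[0]; print('  tilt x/z',sol)
a=cv2.imread('pics/scene81.png')[130:260,250:390]; b=cv2.imread('pics/wrist81.png')[80:360,160:500]
f=lambda q:cv2.resize(q,(int(q.shape[1]*320/q.shape[0]),320),interpolation=cv2.INTER_CUBIC)
cv2.imwrite('pics/r8.png',np.hstack([f(a),f(b)])[:,:800])
st()
E
```

```text
t 14.45 pos [0.5409 0.2015 0.3445] yang 4.13 zt [ 0.  0. -1.] F [ 0.22 -0.55  0.43] M [-0.027 -0.082  0.005] op 0.0374 q [15.3  2.9 78.6 -0.  98.5 11.2]
scene 260 [ -5.    1.3 226.5] [-47.1 -24.8 190.2] [ 51.3  40.7 511. ]
  tilt x/z [ 0.00021169  0.0120957  -0.01984683]
wrist 871 [  0.3   4.2 245. ] [ -5.2 -24.2 203.4] [  5.   22.1 247.4]
  tilt x/z [ 0.00664804 -0.04437588 -0.02626222]
scene 259 [ -4.9   2.  225.9] [-41.2 -25.8 201. ] [ 25.4  48.2 602.3]
  tilt x/z [ 0.00068839  0.00910034 -0.02293857]
wrist 876 [  0.3   3.9 245. ] [ -5.2 -23.9 203.1] [  5.   22.1 247.6]
  tilt x/z [ 0.00647619 -0.03637991 -0.02554954]
t 14.65 pos [0.5408 0.2015 0.3445] yang 4.13 zt [ 0.  0. -1.] F [-0.81  1.08  0.1 ] M [-0.028 -0.116 -0.01 ] op 0.0369 q [15.3  2.9 78.6  0.  98.5 11.2]
```

View pics/r8.png

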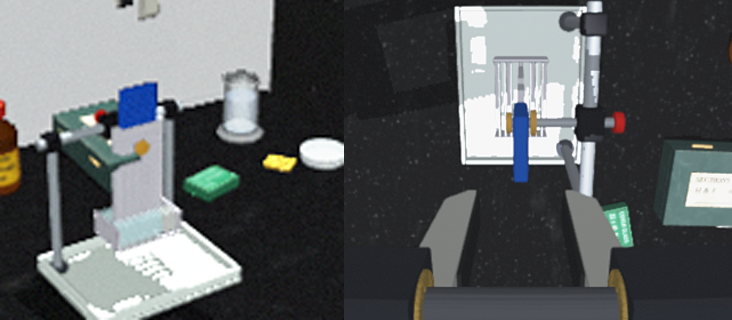

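The carrier hangs upright: the grip top is at 245 mm, which puts the seat at about 179 mm, and it is not moving between frames. I'll hand the job in.

```bash
python3 -c "
from plant import robot
print(robot.close_job())"
```

```text
the job is handed in; nothing more can be done
None
```

The carrier is hanging on the drain-stand pin, released and still, and I handed the job in at about 14.7 s of the 51 s allowed. No verdict was reported.

- **How it went:** I gripped the carrier by the blue grip and lifted it 75 mm. I turned it to the stand's yaw of about 4° and slid the slot over the pin. The end of the slot met the pin at about 5 N. I then backed off 1.5 mm, lowered it about 15 mm until the pin took the load, opened the fingers and retreated 120 mm straight up.
- **Forces:** My estimate from the wrist readings was about 5–6 N at most on the stand, below the 12 N limit. I did not sample between moves, so a short peak could have gone unseen.
- **Last checks:**
  - The top of the grip was at about 245 mm, which puts the seat at about 179 mm (allowed 174–184 mm).
  - In the wrist view the plate was within about 1 mm of the middle between collar and head, and the lean from a rough plate fit was about 0.025 rad.
  - The gripper was clear and read no load, and two frames 0.1 s apart matched to within 0.3 mm.
- **What disagreed:** The scene camera's values for the grip included stray background and arm points, so I relied on the wrist view. I did not re-measure the bystanders, but my paths stayed away from them and they looked unmoved in the pictures.

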